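Hold the toppings caddy open for emptying

TASK

We are emptying the toppings caddy for its evening wash: lift the scoop up and off the wire hook at the caddy's end, stand it bowl-down in the tall mug and let go of it. Then take the caddy's lid by its front bar, raise it to about 60 degrees from shut and keep holding it there so I can lift the pans out; its hinge has no stay, so do not let it drop, and do not swing it back to upright or beyond, towards the glass case. Finish with the lid bar still held in your gripper, and leave the two small cups and the honey jar where they are.

Things in the scene. Friction and masses are not known exactly. Their poses are not given: they have to be found in the camera images.
- caddy: long low toppings caddy: steel box with black end cheeks, four white pans inside and a clear lid, 133 mm deep (x) x 310 mm wide (y) x 98 mm high, fixed to the counter. Origin: centre of its underside; x points away from the robot (to the hinge and the glass case), y along its length to the left, z up.
- hook_seat (a point): lowest point of the wire hook (wire 6 mm) where the scoop's loop hangs, off the caddy's right end (-y), 182 mm above the counter. Its post stands 38 mm behind (caddy +x), up to 188 mm high; its tip, 14 mm in front (-x, towards the robot), turns up to 196 mm: lift the loop at least 16 mm (at most 60), then draw it off towards -x. Axes as the caddy's.
- scoop: steel scoop with a bent-wire handle, 170 mm long, 70 g, hanging bowl-down by its loop. Origin: lowest point of the bowl; z up the handle, y across the loop (along the caddy), x through it. Bowl 40 mm (y) x 30 mm (x), z = 0 to 40 mm; narrow double-wire stem to z = 76 mm, widening to a loop 30 mm wide over its two upright 6 mm wires, z = 96 to 156 mm; top at 170 mm.
- scoop_grip (a point): middle of the loop's two straight upright wires, 130 mm above the scoop's origin; squeeze across y (30 mm wide). It lies 34 mm below the hook seat when hung.
- scoop_bowl (a point): middle of the scoop's bowl, 20 mm above the scoop's origin.
- tall_mug: tall white mug, loose, 100 mm high, 84 mm across outside, about 70 mm across inside, 7 mm thick floor, with a handle on its -y side. Origin: on the underside, 20 mm from the mug's axis towards the handle; z up.
- mug_floor (a point): centre of the mug's inside floor, on the mug's axis, 7 mm above its underside (rim 93 mm above this point).
- lid_angle (a joint): angle of the caddy's clear lid in rad: 0 shut, 1.047 is 60 degrees, growing as the front edge rises; it falls shut freely from anything below upright and falls back onto the glass case beyond upright (stop at 1.8). Weighs about 0.3 kg; about 1.4 N upward at the shut bar holds it.
- lid_hinge (a point): middle of the lid's hinge axis, at the caddy's rear edge, 92 mm above the counter; the axis is the caddy's y.
- lid: the caddy's clear lid, 121 x 290 x 4 mm with black edges and, in front of its front edge, a black round bar handle 10 mm thick on two arms, straight and free over 90 mm along the caddy's y. Origin: middle of the hinge axis; shut, its axes are the caddy's, and it turns about y.
- lid_grip (a point): middle of the bar. With the lid shut it lies 162 mm in front of the hinge axis (-x) and 20 mm above it, 112 mm above the counter; free gap of 29 mm between the bar and the lid's front edge, whose top lies 14 mm below the bar's middle.
- small_cup: small white espresso cup, 54 mm high, loose bystander.
- dark_cup: small dark purple espresso cup, 52 mm high, loose bystander.
- jar: honey jar with a grey lid, 66 mm across, 102 mm high, loose bystander near the glass case.

How it is judged:
By the outcome, as a careful person would: the job done as asked, in the order asked, and still so for the second after the job is handed in, while the arm keeps its last pose, push and grip.
It also fails if it takes over 58 s, if anything falls off the work surface, if the arm or the gripper's body presses on something with over 40 N, if the wrist force passes 120 N, or if a joint passes its speed limit or range.

ROBOT

A 6-joint arm with a two-finger parallel gripper is mounted at the origin on a cart in front of the work surface, level with it; the furniture and walls round the work are solid. World frame = base frame: x ahead of the robot, y to its left, z up, the work surface at z = 0. Lengths are in m, angles in degrees, forces in N, time in s.
With the tool pointing down it reaches from about 0.375 to 0.9 m from the base axis. Payload 3.1 kg.
Tool frame: the origin (TCP) lies between the finger pads, 19 mm behind the fingertips; this is the grasp point; z points along the fingers, y is the direction in which the jaws open and shut (so a half turn about z gives the same grasp; the last joint's range is limited). The gripper opens to 87 mm and grips with 3 to 60 N. Pads are 19 mm wide; open, the fingers measure 117 mm over their backs; the gripper's body (75 mm by 190 mm) begins 51 mm behind the grasp point.
Start: joints at [64.028, 30.224, 82.088, -0, 67.689, -10.227], TCP at [0.17, 0.602, 0.241] pointing down, gripper open.
Joint ranges: [-176.69, 176.69], [-43.24, 126.21], [12.49, 139.97], [-82, 262], [0, 151.66], [-163.58, 163.58]. Speed limits (degrees/s): [159.86, 159.86, 180, 180, 180, 180].

INTERFACE

Orientations are given as a 3x3 rotation matrix whose columns are the frame's x, y, z axes.
In Python, from rig import bot, vision gives the robot as it stands. The module is installed in compiled form; this text tells all that it offers.
- The arm moves only by the shell command python3 -m jog 'ROWS'. ROWS is JSON, a list of rows, each a list of 3 entries, a list of its own where there are three numbers: the shift along the tool's x, y, z in mm, then the turn, a rotation vector about the tool's x, y, z in degrees, then the closure, from 0 (fully open) to 1 (shut). In form: [[[dx, dy, dz], [wx, wy, wz], fingers], ...]. A call has 1 to 12 rows; each row is the pose to reach, as a shift and turn from the pose commanded when the call began, along the tool's axes at that moment; what a row does not reach only later rows make up. A row lasts 1/12 s, in which the tool goes at most 41.7 mm and 7.16 degrees, less where a joint would pass 70% of its speed; a pose out of reach is approached as far as the arm can. A call with a gripper value outside its range is refused whole. The fingers move at their own pace and stop on an object; the grip force is fixed at half the most. Time passes only in rows, so rows that repeat a pose let the fingers close. It gives the time, the measured TCP pose, the force and the opening at its end, in the units of the state.
- bot.read_state(): the state, without advancing time (a new reading comes with each control period).
- vision.capture(name): name is "side" or "top" or "wrist"; returns the picture (384x512x3 uint8, red, green, blue); there is no depth.
- vision.camera_info(name): a dict with "intrinsics" (3x3 intrinsics, pixels), "camera_from_world" (4x4, takes a point from world to camera coordinates); the wrist camera has in their place "mount" (4x4, takes a point from camera to tool coordinates, whose origin is the TCP and whose axes are the flange's). Camera axes: x right, y up, looking along -z (the intrinsics and any distortion apply to the point x, -y, -z); pixel columns grow to the right and rows downward; lengths in m; the calibration is good to about 2 mm. A picture is of the moment at which its call begins: read the wrist's pose just before it. camera_info takes no time and is no camera call.
- bot.hand_in(): hands the job in, once; it reports no verdict.
The state is a dict: "time_s": time; "joint_positions": joint angles; "qvel": joint speeds; "tau": joint torques, N m; "position": TCP position; "tcp_rot": TCP orientation; "force": force on the tool from outside, world axes, zero at the start; "moment": the same for the moment, N m; "opening": opening from 0.0 (shut) to 1.0 (fully open).
Only numpy, scipy, OpenCV 4.12 (cv2) and the standard library are available. Lean on these libraries where they do the work, as an engineer would, in place of code of your own. Each camera call takes 0.05 s, during which the arm holds its last target. There are 200 camera calls.

## Working session

There is one attempt and no reset: what is moved stays moved. The work goes in short steps, Python scripts to look and compute and a shell command to move; the robot and the scene stay as the last step left them, time stands still between calls to the robot, and variables do not carry over. Pictures are saved under pics/ and viewed, about 8 in all and at most 12, crops included, and the job is handed in when it is done.

```bash
mkdir -p pics; ls
cat > h.py <<'E'
import numpy as np, cv2
from rig import bot, vision
def save(cam,fn):
    s=bot.read_state(); im=vision.capture(cam); cv2.imwrite('pics/'+fn+'.png',im[:,:,::-1]); return s,im
E
python3 - <<'E'
from h import *
np.set_printoptions(precision=4,suppress=True)
for c in ['side','top','wrist']:
    s,_=save(c,c+'0'); print(c,vision.camera_info(c))
print(s)
a=cv2.imread('pics/side0.png');b=cv2.imread('pics/top0.png')
E
```

```text
pics
side {'intrinsics': array([[468.1801,   0.    , 249.8134],
       [  0.    , 468.1801, 190.9788],
       [  0.    ,   0.    ,   1.    ]]), 'camera_from_world': array([[ 0.81  , -0.586 , -0.0235, -0.531 ],
       [ 0.2862,  0.36  ,  0.888 , -0.1969],
       [-0.5119, -0.726 ,  0.4593, -1.0888],
       [ 0.    ,  0.    ,  0.    ,  1.    ]])}
top {'intrinsics': array([[362.0982,   0.    , 259.9116],
       [  0.    , 362.0982, 198.9775],
       [  0.    ,   0.    ,   1.    ]]), 'camera_from_world': array([[ 0.0062, -0.9999,  0.01  , -0.1889],
       [ 0.9989,  0.0066,  0.0459, -0.4996],
       [-0.0459,  0.0097,  0.9989, -0.9585],
       [ 0.    ,  0.    ,  0.    ,  1.    ]])}
wrist {'intrinsics': array([[291.9398,   0.    , 258.1161],
       [  0.    , 291.9398, 197.8229],
       [  0.    ,   0.    ,   1.    ]]), 'mount': array([[ 0.0001,  0.9574,  0.2888,  0.08  ],
       [ 1.    , -0.    , -0.0004, -0.0006],
       [-0.0004,  0.2888, -0.9574, -0.1433],
       [ 0.    ,  0.    ,  0.    ,  1.    ]])}
{'time_s': 0.1, 'joint_positions': array([ 64.0292,  30.2732,  82.1491,   0.0018,  67.6904, -10.2277]), 'qvel': array([ 0.0842, -0.0899, -0.1985, -0.0617,  0.0369, -0.0085]), 'tau': array([ -0.0008, -44.0988, -17.715 ,   0.0634,   0.0534,  -0.    ]), 'position': array([0.1693, 0.601 , 0.2404]), 'tcp_rot': array([[-0.9625,  0.2713, -0.0009],
       [ 0.2713,  0.9625, -0.0018],
       [ 0.0004, -0.0019, -1.    ]]), 'force': array([ 0.85  ,  0.2103, -1.0693]), 'moment': array([ 0.0021, -0.0084,  0.0178]), 'opening': 1.0027915205262299}
```

View pics/side0.png

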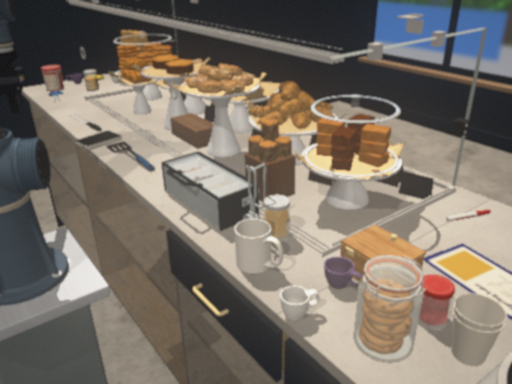

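View pics/top0.png

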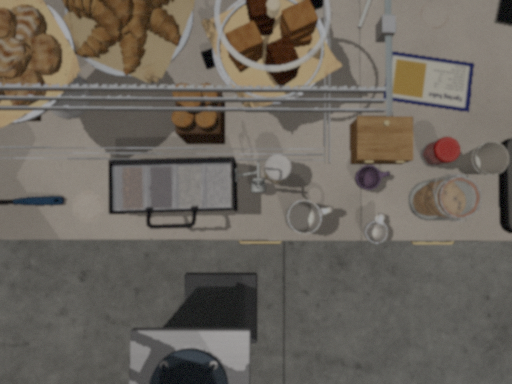

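The top view shows the caddy at px (110–237, 158–214) with the lid bar at (172,224). The hook and scoop are near (255,180), the mug at (304,217), the jar at (277,167), and the cups at (370,178) and (377,230). I'll enlarge both views.

Run:
```python
import cv2
a=cv2.imread('pics/side0.png')[140:300,150:350]; b=cv2.imread('pics/top0.png')[145:245,100:340]
cv2.imwrite('pics/side0c.png',cv2.resize(a,None,fx=3.75,fy=3.75,interpolation=cv2.INTER_CUBIC))
cv2.imwrite('pics/top0c.png',cv2.resize(b,None,fx=3.33333,fy=3.33333,interpolation=cv2.INTER_CUBIC))
```

```text
(no output)
```

View pics/side0c.png

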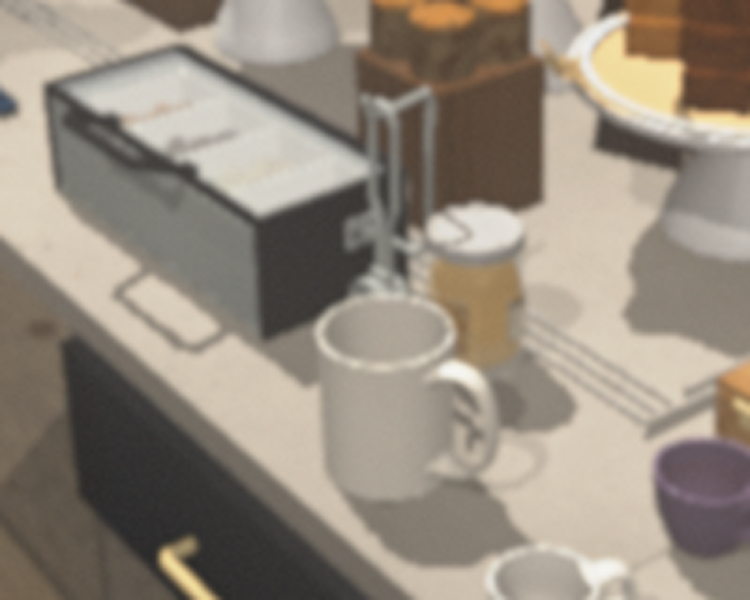

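View pics/top0c.png

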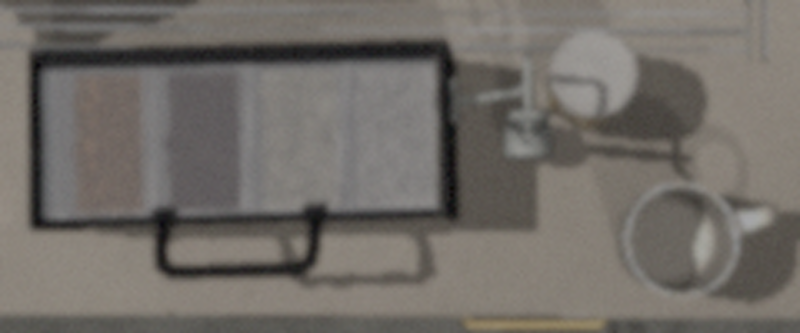

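Side crop: the loop's two wires are at about (372,100) and (393,105), and the hook post top is at (430,92). The mug rim is centred at about (385,337). Top crop: the bar runs (163,268)–(312,266), the mug rim centre is (682,238), the scoop and hook are at (527,60–160), and the jar is at (593,75). Next I'll triangulate these.

```bash
cat >> h.py <<'E'
def ray(cam,uv,s=None):
    ci=vision.camera_info(cam);K=ci['intrinsics']
    d=np.linalg.inv(K)@np.array([uv[0],uv[1],1.]);d=d*[1,-1,-1]
    if cam=='wrist':
        M=ci['mount'];T=np.eye(4);T[:3,:3]=s['tcp_rot'];T[:3,3]=s['position'];W=T@M
    else: W=np.linalg.inv(ci['camera_from_world'])
    return W[:3,3],W[:3,:3]@d
def atz(cam,uv,z,s=None):
    o,d=ray(cam,uv,s);return o+d*(z-o[2])/d[2]
def tri(rs):
    A=0;b=0
    for o,d in rs:
        d=d/np.linalg.norm(d);P=np.eye(3)-np.outer(d,d);A=A+P;b=b+P@o
    p=np.linalg.solve(A,b);return p,[np.linalg.norm(np.cross(p-o,d/np.linalg.norm(d))) for o,d in rs]
def proj(cam,p,s=None):
    ci=vision.camera_info(cam);K=ci['intrinsics']
    if cam=='wrist':
        T=np.eye(4);T[:3,:3]=s['tcp_rot'];T[:3,3]=s['position'];C=np.linalg.inv(T@ci['mount'])
    else:C=ci['camera_from_world']
    q=C[:3,:3]@np.asarray(p)+C[:3,3];q=K@(q*[1,-1,-1]);return q[:2]/q[2]
E
python3 - <<'E'
from h import *
np.set_printoptions(precision=4,suppress=True)
t=lambda x,y:(x/3.33333+100-.35,y/3.33333+145-.35)
s=lambda x,y:(x/3.75+150-.37,y/3.75+140-.37)
for n,c,z in [('barL',(163,268),.112),('barR',(312,266),.112),('mug',(682,238),.1),('mug handle end',(770,215),.08),('jar',(593,75),.102),('post top',(527,60),.185),('tip',(527,118),.19),('c1',(33,55),.097),('c2',(445,42),.097),('c3',(455,215),.097),('c4',(35,228),.097)]: print(n,atz('top',t(*c),z))
for n,c,z in [('mug',(385,337),.1),('jar',(475,230),.102),('posttop',(430,92),.188),('tip',(372,97),.19),('barL',(70,120),.112),('barR',(190,175),.112)]: print('S',n,atz('side',s(*c),z))
E
```

```text
barL [0.432  0.0811 0.112 ]
barR [ 0.4341 -0.0255  0.112 ]
mug [ 0.4558 -0.2932  0.1   ]
mug handle end [ 0.4734 -0.3618  0.08  ]
jar [ 0.5749 -0.2275  0.102 ]
post top [ 0.5734 -0.1788  0.185 ]
tip [ 0.5342 -0.179   0.19  ]
c1 [0.5872 0.1839 0.097 ]
c2 [ 0.5992 -0.1185  0.097 ]
c3 [ 0.4716 -0.127   0.097 ]
c4 [0.4602 0.1793 0.097 ]
S mug [ 0.4494 -0.2984  0.1   ]
S jar [ 0.5737 -0.23    0.102 ]
S posttop [ 0.5707 -0.186   0.188 ]
S tip [ 0.5335 -0.1721  0.19  ]
S barL [0.4324 0.0779 0.112 ]
S barR [ 0.4563 -0.058   0.112 ]
```

```bash
cat >> h.py <<'E'
from scipy.spatial.transform import Rotation as Ro
YAW=2.2
def Rt(yaw=YAW,pitch=0.):
    # tool down, y along caddy y, x towards robot; pitch>0 tips fingertips ahead (+x)
    R=Ro.from_euler('z',yaw,degrees=True).as_matrix()@np.array([[-1,0,0],[0,1,0],[0,0,-1.]])
    return Ro.from_euler('z',yaw,degrees=True).as_matrix()@Ro.from_euler('y',-pitch,degrees=True).as_matrix()@Ro.from_euler('z',-yaw,degrees=True).as_matrix()@R
def plan(ts):
    s=bot.read_state();R=s['tcp_rot']
    print('now',s['time_s'],s['position'].round(4),'F',s['force'].round(1),'open',round(s['opening'],3))
    for p,Q in ts:
        print((R.T@(np.array(p)-s['position'])*1000).round(0).tolist(),Ro.from_matrix(R.T@Q).as_rotvec(degrees=True).round(1).tolist())
E
python3 - <<'E'
from h import *
print(Rt(0,30).round(2))
for n,a,b in [('rail',(385,97),(376,50)),]: print(n,tri([ray('top',a),ray('side',b)]))
plan([([.42,.22,.30],Rt()),([.44,-.18,.30],Rt())])
E
```

```text
[[-0.87  0.    0.5 ]
 [ 0.    1.    0.  ]
 [-0.5   0.   -0.87]]
rail (array([ 0.65592397, -0.38900103,  0.46572652]), [np.float64(0.03396913361124307), np.float64(0.03396913361124295)])
now 0.15 [0.1693 0.6011 0.2405] F [ 0.1 -0.9  0. ] open 1.003
[-345.0, -299.0, -59.0] [-0.1, -0.0, -17.9]
[-472.0, -678.0, -59.0] [-0.1, -0.0, -17.9]
```

```bash
python3 -m jog '[[[-345,-299,-59],[0,0,-17.9],0],[[-345,-299,-59],[0,0,-17.9],0],[[-345,-299,-59],[0,0,-17.9],0],[[-345,-299,-59],[0,0,-17.9],0],[[-345,-299,-59],[0,0,-17.9],0],[[-345,-299,-59],[0,0,-17.9],0],[[-345,-299,-59],[0,0,-17.9],0],[[-345,-299,-59],[0,0,-17.9],0],[[-345,-299,-59],[0,0,-17.9],0],[[-345,-299,-59],[0,0,-17.9],0],[[-345,-299,-59],[0,0,-17.9],0],[[-345,-299,-59],[0,0,-17.9],0]]'
python3 -c "
from h import *
plan([([.44,-.18,.30],Rt())])"
```

```text
time_s: 1.15
position: [0.4251, 0.2153, 0.3013]
tcp_rot: [[-0.999, -0.031, 0.005], [-0.031, 1.0, -0.002], [-0.005, -0.002, -1.0]]
force: [0.2, -0.2, 0.8]
opening: 1.003
now 1.15 [0.4251 0.2153 0.3013] F [ 0.2 -0.2  0.8] open 1.003
[-3.0, -396.0, 2.0] [-0.1, 0.3, -0.4]
```

```bash
python3 -m jog '[[[-3,-396,2],[0,0,-0.4],0.4],[[-3,-396,2],[0,0,-0.4],0.4],[[-3,-396,2],[0,0,-0.4],0.4],[[-3,-396,2],[0,0,-0.4],0.4],[[-3,-396,2],[0,0,-0.4],0.4],[[-3,-396,2],[0,0,-0.4],0.4],[[-3,-396,2],[0,0,-0.4],0.4],[[-3,-396,2],[0,0,-0.4],0.4],[[-3,-396,2],[0,0,-0.4],0.4],[[-3,-396,2],[0,0,-0.4],0.4],[[-3,-396,2],[0,0,-0.4],0.4],[[-3,-396,2],[0,0,-0.4],0.4]]'
python3 - <<'E'
from h import *
import pickle
s,im=save('wrist','w1'); pickle.dump(s,open('w1.pkl','wb')); print(s['position'],s['opening'])
cv2.imwrite('pics/w1b.png',cv2.resize(im[:,:,::-1],(768,576),interpolation=cv2.INTER_CUBIC))
for p in [(.534,-.179,.182),(.534,-.179,.018),(.572,-.18,.188),(.455,-.295,.1)]: print(p,proj('wrist',p,s)*1.5)
E
```

```text
time_s: 2.15
position: [0.4381, -0.1759, 0.2978]
tcp_rot: [[-0.999, -0.042, -0.001], [-0.042, 0.999, 0.001], [0.001, 0.001, -1.0]]
force: [0.3, 0.4, -0.4]
opening: 0.594
[ 0.43811656 -0.17594623  0.29776097] 0.5942802599538569
(0.534, -0.179, 0.182) [376.97649213 433.83673364]
(0.534, -0.179, 0.018) [380.2265343  341.20585747]
(0.572, -0.18, 0.188) [373.42568504 486.31408517]
(0.455, -0.295, 0.1) [238.70494123 283.98423751]
```

View pics/w1b.png

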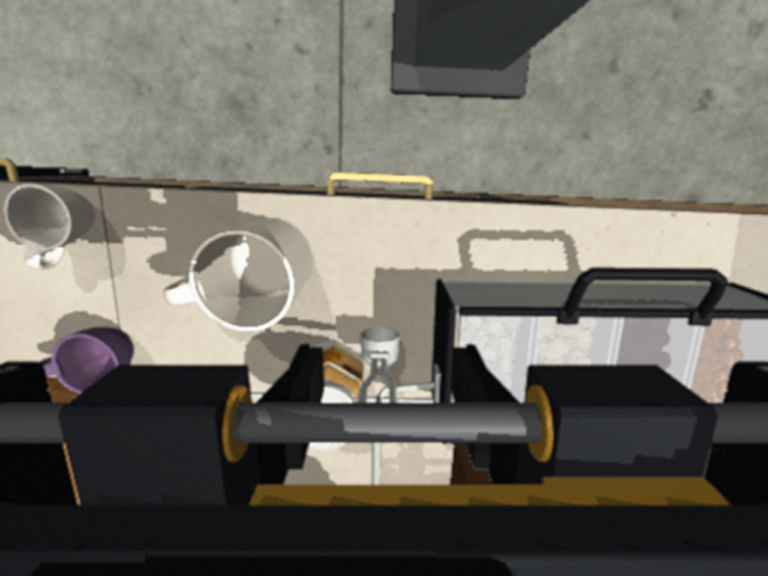

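The loop, bowl and mug rim (centre 242,281) all lie within about 3 px of their projections, so the estimates hold. The loop is between the fingers at px x≈378. I'll go to above the loop next.

```bash
python3 -c "
from h import *
import pickle
s=pickle.load(open('w1.pkl','rb'))
print('mug',atz('wrist',(242.5/1.5,281/1.5),.1,s),'bar',atz('wrist',(647/1.5,276/1.5),.112,s))
plan([([.534,-.179,.26],Rt()),([.534,-.179,.155],Rt())])"
```

```text
mug [ 0.45238017 -0.29181353  0.1       ] bar [0.43203525 0.02526983 0.112     ]
now 2.2 [ 0.4379 -0.1747  0.2978] F [-0.4 -0.  -0.2] open 0.599
[-96.0, -9.0, 38.0] [0.1, -0.1, 0.3]
[-96.0, -9.0, 143.0] [0.1, -0.1, 0.3]
```

```bash
python3 -m jog '[[[-96,-9,20],[0,0,0.3],0.4],[[-96,-9,20],[0,0,0.3],0.4],[[-96,-9,30],[0,0,0.3],0.4],[[-96,-9,50],[0,0,0.3],0.4],[[-96,-9,70],[0,0,0.3],0.4],[[-96,-9,90],[0,0,0.3],0.4],[[-96,-9,105],[0,0,0.3],0.4],[[-96,-9,120],[0,0,0.3],0.4],[[-96,-9,132],[0,0,0.3],0.4],[[-96,-9,142],[0,0,0.3],0.4],[[-96,-9,142],[0,0,0.3],0.4],[[-96,-9,142],[0,0,0.3],0.4]]'
python3 - <<'E'
from h import *
s,im=save('side','s2'); 
cv2.imwrite('pics/s2b.png',cv2.resize(im[90:290,170:370,::-1],(600,600),interpolation=cv2.INTER_CUBIC))
plan([([.534,-.179,.155],Rt())])
E
```

```text
time_s: 3.2
position: [0.5345, -0.1788, 0.156]
tcp_rot: [[-0.999, -0.041, -0.001], [-0.041, 0.999, 0.001], [0.001, 0.001, -1.0]]
force: [-0.1, 0.4, -0.1]
opening: 0.603
now 3.25 [ 0.535  -0.1794  0.1566] F [0.4 0.4 0.4] open 0.599
[1.0, 0.0, 2.0] [-0.0, 0.0, 0.1]
```

View pics/s2b.png

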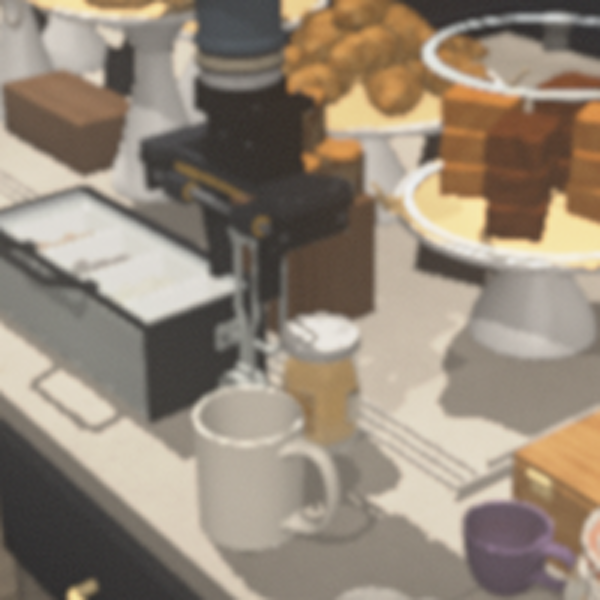

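The loop wires (px 235–258, 235–380) sit between the two fingers (220 and 268). Closing now.

```bash
python3 -m jog '[[[1,0,2],[0,0,0],0.9],[[1,0,2],[0,0,0],0.9],[[1,0,2],[0,0,0],0.9],[[1,0,2],[0,0,0],0.9],[[1,0,2],[0,0,0],0.9],[[1,0,2],[0,0,0],0.9],[[1,0,2],[0,0,0],0.9],[[1,0,2],[0,0,0],0.9]]'
```

```text
time_s: 3.92
position: [0.5338, -0.1803, 0.1545]
tcp_rot: [[-0.999, -0.039, 0.001], [-0.039, 0.999, -0.0], [-0.0, -0.0, -1.0]]
force: [-0.3, 0.3, 1.5]
opening: 0.338
```

Opening is 29.4 mm, so the loop is held. Now I'll lift 30 mm and draw it off towards the robot, then raise it.

```bash
python3 -m jog '[[[0,0,-8],[0,0,0],0.9],[[0,0,-20],[0,0,0],0.9],[[0,0,-30],[0,0,0],0.9],[[0,0,-32],[0,0,0],0.9],[[10,0,-32],[0,0,0],0.9],[[25,0,-32],[0,0,0],0.9],[[45,0,-32],[0,0,0],0.9],[[65,0,-32],[0,0,0],0.9],[[82,0,-36],[0,0,0],0.9],[[82,0,-60],[0,0,0],0.9],[[82,0,-90],[0,0,0],0.9],[[82,0,-118],[0,0,0],0.9]]'
python3 -c "
from h import *
plan([([.453,-.293,.275],Rt()),([.453,-.293,.1455],Rt())])"
```

```text
time_s: 4.92
position: [0.45, -0.183, 0.2725]
tcp_rot: [[-0.999, -0.039, -0.003], [-0.039, 0.999, 0.002], [0.003, 0.002, -1.0]]
force: [-0.2, -0.5, -0.5]
opening: 0.334
now 4.9167 [ 0.45   -0.183   0.2725] F [-0.2 -0.5 -0.5] open 0.334
[1.0, -110.0, -3.0] [0.1, -0.2, 0.0]
[1.0, -110.0, 127.0] [0.1, -0.2, 0.0]
```

```bash
python3 -m jog '[[[1,-15,-3],[0,0,0],0.9],[[1,-35,-3],[0,0,0],0.9],[[1,-55,-3],[0,0,0],0.9],[[1,-75,-3],[0,0,0],0.9],[[1,-92,-3],[0,0,0],0.9],[[1,-104,-3],[0,0,0],0.9],[[1,-110,-3],[0,0,0],0.9],[[1,-110,-3],[0,0,0],0.9],[[1,-110,-3],[0,0,0],0.9]]'
python3 - <<'E'
from h import *
s,im=save('side','s3'); _,t=save('top','t3')
a=cv2.resize(im[90:290,170:340,::-1],(510,600),interpolation=cv2.INTER_CUBIC)
cv2.imwrite('pics/s3b.png',a)
plan([([.453,-.293,.1455],Rt())])
for p in [(.453,-.293,s['position'][2]-.1365),(.453,-.293,.1)]: print((proj('side',p)-[170,90])*3)
E
```

```text
time_s: 5.67
position: [0.4547, -0.2928, 0.2748]
tcp_rot: [[-0.999, -0.039, -0.001], [-0.039, 0.999, 0.002], [0.001, 0.002, -1.0]]
force: [0.6, -0.9, -1.1]
opening: 0.333
now 5.7667 [ 0.4548 -0.2923  0.275 ] F [ 0.1  0.1 -0.8] open 0.339
[2.0, -1.0, 130.0] [0.1, -0.0, 0.1]
[245.36074742 369.99376095]
[246.45221689 413.91473604]
```

View pics/s3b.png

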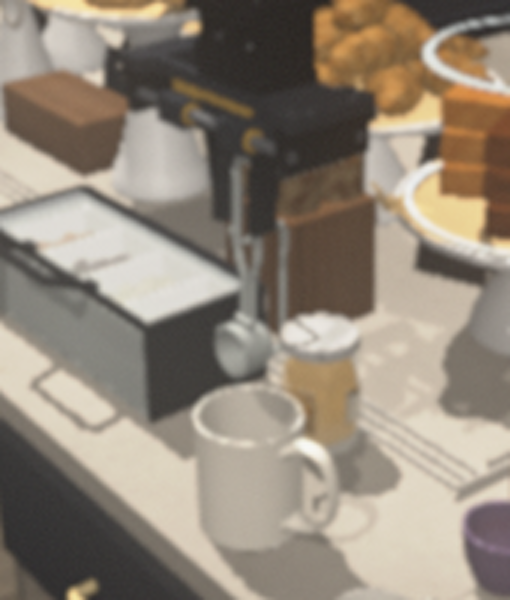

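The scoop hangs straight, its bowl bottom (243,378) right over the mug rim centre (249,416). Lowering.

```bash
python3 -m jog '[[[2,-1,20],[0,0,0],0.9],[[2,-1,40],[0,0,0],0.9],[[2,-1,60],[0,0,0],0.9],[[2,-1,80],[0,0,0],0.9],[[2,-1,96],[0,0,0],0.9],[[2,-1,108],[0,0,0],0.9],[[2,-1,116],[0,0,0],0.9],[[2,-1,120],[0,0,0],0.9],[[2,-1,122],[0,0,0],0.9],[[2,-1,122],[0,0,0],0.9]]'
python3 -m jog '[[[0,0,2],[0,0,0],0.9],[[0,0,4],[0,0,0],0.9],[[0,0,5],[0,0,0],0.9],[[0,0,5],[0,0,0],0.9]]'
python3 -c "
from h import *
save('side','s4');plan([([.453,-.293,.1455],Rt())])"
```

```text
time_s: 6.6
position: [0.4533, -0.2943, 0.1534]
tcp_rot: [[-0.999, -0.04, 0.0], [-0.04, 0.999, -0.0], [-0.0, -0.0, -1.0]]
force: [0.3, 0.5, -0.2]
opening: 0.334
time_s: 6.93
position: [0.4531, -0.2945, 0.1484]
tcp_rot: [[-0.999, -0.039, 0.0], [-0.039, 0.999, -0.0], [-0.0, -0.0, -1.0]]
force: [0.4, -0.2, -0.7]
opening: 0.33
now 6.9833 [ 0.4531 -0.2945  0.1484] F [ 0.9  0.3 -0.7] open 0.332
[0.0, 2.0, 3.0] [-0.0, 0.0, 0.1]
```

```bash
python3 -m jog '[[[0,0,1],[0,0,0],0.9],[[0,0,2],[0,0,0],0.9],[[0,0,3],[0,0,0],0.9],[[0,0,3],[0,0,0],0.9]]'
python3 -m jog '[[[0,0,3],[0,0,0],0.55],[[0,0,3],[0,0,0],0.5],[[0,0,3],[0,0,0],0.35],[[0,0,3],[0,0,0],0.3],[[0,0,3],[0,0,0],0.3],[[0,0,3],[0,0,0],0.3]]'
```

```text
time_s: 7.32
position: [0.453, -0.2944, 0.145]
tcp_rot: [[-0.999, -0.039, -0.0], [-0.039, 0.999, 0.0], [0.0, 0.0, -1.0]]
force: [0.5, -0.6, -0.2]
opening: 0.333
time_s: 7.82
position: [0.4532, -0.2945, 0.1423]
tcp_rot: [[-0.999, -0.039, 0.0], [-0.039, 0.999, -0.0], [-0.0, -0.0, -1.0]]
force: [0.2, -0.5, 0.9]
opening: 0.662
```

```bash
python3 -m jog '[[[0,0,-8],[0,0,0],0.25],[[0,0,-20],[0,0,0],0.2],[[0,0,-40],[0,0,0],0.2],[[0,0,-70],[0,0,0],0.2],[[0,0,-100],[0,0,0],0.2],[[0,0,-120],[0,0,0],0.2],[[0,0,-120],[0,0,0],0.2],[[0,0,-120],[0,0,0],0.2]]'
python3 - <<'E'
from h import *
s,im=save('side','s5'); _,t=save('top','t5')
cv2.imwrite('pics/s5b.png',cv2.resize(im[140:300,190:350,::-1],(600,600),interpolation=cv2.INTER_CUBIC))
E
```

```text
time_s: 8.48
position: [0.4536, -0.2949, 0.2641]
tcp_rot: [[-0.999, -0.039, 0.003], [-0.039, 0.999, -0.003], [-0.003, -0.003, -1.0]]
force: [0.2, 0.3, -1.1]
opening: 0.801
```

View pics/s5b.png

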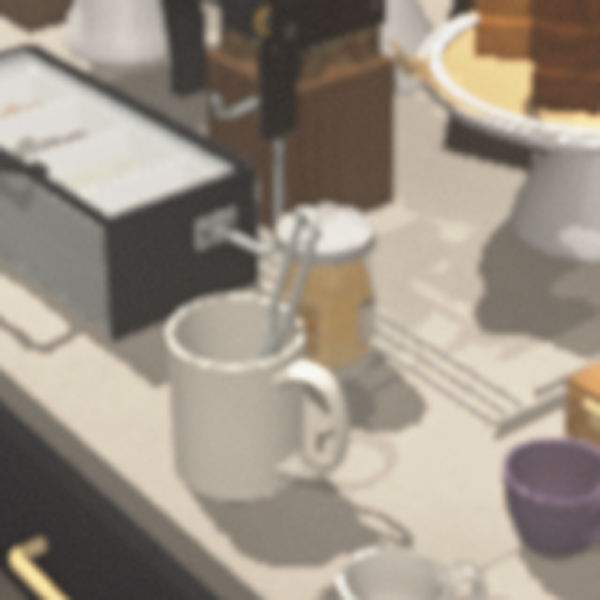

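The scoop is standing in the mug, its handle leaning on the rim at (285,300), and the gripper is clear. Cups and jar are undisturbed. Next the lid, with the jaws turned along the caddy's x.

```bash
cat >> h.py <<'E'
HN=np.array([.595,.033,.092]); C=Ro.from_euler('z',YAW,degrees=True).as_matrix()
def bar(deg):
    return HN+C@Ro.from_euler('y',deg,degrees=True).as_matrix()@np.array([-.162,0,.020])
def Rl(pitch,sgn): return Rt(YAW,pitch)@Ro.from_euler('z',90*sgn,degrees=True).as_matrix()
E
python3 - <<'E'
from h import *
print(bot.read_state()['joint_positions'].round(1), bar(0),bar(60), Rl(10,1).round(2))
for sg in (1,-1):
  plan([([.433,.027,.26],Rl(10,sg))])
print(atz('side',(320.7,253),0),atz('top',(300,152),0),atz('top',(300,105),.46),atz('top',(300,152),.2))
E
```

```text
[ -44.9   22.3   92.9   -0.    64.9 -137.1] [0.43311941 0.02678117 0.112     ] [0.53136745 0.03055548 0.24229612] [[-0.04  0.98  0.17]
 [ 1.    0.04  0.01]
 [-0.    0.17 -0.98]]
now 8.5833 [ 0.4525 -0.2939  0.2616] F [ 0.7 -0.4 -1.1] open 0.797
[7.0, 321.0, 2.0] [-7.8, -8.0, 89.8]
now 8.5833 [ 0.4525 -0.2939  0.2616] F [ 0.7 -0.4 -1.1] open 0.797
[7.0, 321.0, 2.0] [8.0, -7.8, -89.7]
[ 0.60991994 -0.35790567  0.        ] [ 0.63071752 -0.29469803  0.        ] [ 0.61823732 -0.23916428  0.46      ] [ 0.59518154 -0.27058572  0.2       ]
```

```bash
python3 -m jog '[[[7,60,-30],[0,0,0],0.6],[[7,120,-30],[0,0,6],0.71],[[7,180,-30],[-1,-1,13],0.71],[[7,220,-30],[-2,-2,20],0.71],[[7,250,-30],[-3,-3,27],0.71],[[7,280,-30],[-3,-3,34],0.71],[[7,321,-30],[-4,-4,41],0.71],[[7,321,-30],[-4,-4,48],0.71],[[7,321,-30],[-5,-5,55],0.71],[[7,321,-30],[-5,-5,62],0.71],[[7,321,-30],[-6,-6,69],0.71],[[7,321,-30],[-7,-7,76],0.71]]'
python3 -c "
from h import *
print(bot.read_state()['joint_positions'].round(1))
b=bar(0);R=Rl(10,1);plan([(b-.09*R[:,2],R)])"
```

```text
time_s: 9.58
position: [0.4326, 0.0268, 0.2908]
tcp_rot: [[-0.314, 0.938, 0.147], [0.949, 0.314, 0.028], [-0.02, 0.149, -0.989]]
force: [-0.0, -0.7, -0.4]
opening: 0.291
[-13.8   7.8 109.7   4.4  54.7 -34.5]
now 9.5833 [0.4326 0.0268 0.2908] F [-0.  -0.7 -0.4] open 0.291
[6.0, -28.0, 87.0] [-1.3, -1.5, 16.1]
```

```bash
python3 -m jog '[[[6,-28,20],[-1,-1,6],0.71],[[6,-28,50],[-1,-1,12],0.71],[[6,-28,75],[-1.3,-1.5,16],0.71],[[6,-28,87],[-1.3,-1.5,16],0.71],[[6,-28,87],[-1.3,-1.5,16],0.71],[[6,-28,87],[-1.3,-1.5,16],0.71]]'
python3 - <<'E'
from h import *
s,im=save('wrist','w6'); cv2.imwrite('pics/w6b.png',cv2.resize(im[:,:,::-1],(768,576),interpolation=cv2.INTER_CUBIC))
b=bar(0);R=Rl(10,1)
print(s['joint_positions'].round(1))
for d in(-.0465,0,.0465): print(proj('wrist',b+C@[0,d,0],s)*1.5)
plan([(b,R)])
E
```

```text
time_s: 10.08
position: [0.4173, 0.0254, 0.2006]
tcp_rot: [[-0.045, 0.984, 0.172], [0.999, 0.044, 0.007], [-0.001, 0.173, -0.985]]
force: [-0.2, -0.8, 0.1]
opening: 0.292
[-13.9  15.4 119.7   4.8  35.4 -20.1]
[388.23584578 384.88611482]
[388.8454093  310.45794647]
[389.52502328 227.47656458]
now 10.1333 [0.4181 0.0253 0.2015] F [-0.1 -0.5  1.3] open 0.288
[1.0, -1.0, 91.0] [0.1, 0.0, 0.4]
```

View pics/w6b.png

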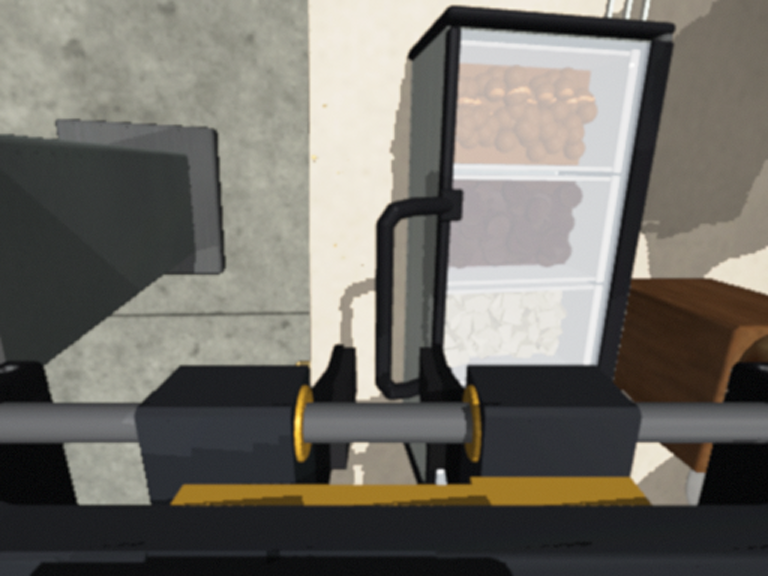

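The bar runs straight from (386,215) to (387,385), 2–3 px left of the projection and about 5 mm further in +y. It lies between the fingertips (340 and 432). I'll shift slightly, descend and close.

```bash
sed -i 's/HN=np.array(\[.595,.033,.092\])/HN=np.array([.594,.037,.092])/' h.py; python3 -m jog '[[[5,-2,10],[0,0,0.4],0.71],[[5,-2,30],[0,0,0.4],0.71],[[5,-2,50],[0,0,0.4],0.71],[[5,-2,65],[0,0,0.4],0.71],[[5,-2,75],[0,0,0.4],0.71],[[5,-2,83],[0,0,0.4],0.71],[[5,-2,89],[0,0,0.4],0.71],[[5,-2,91],[0,0,0.4],0.71],[[5,-2,91],[0,0,0.4],0.71]]'
python3 -c "
from h import *
plan([(bar(0),Rl(10,1))])"
```

```text
time_s: 10.88
position: [0.4326, 0.0306, 0.1121]
tcp_rot: [[-0.038, 0.983, 0.177], [0.999, 0.037, 0.006], [-0.001, 0.177, -0.984]]
force: [-0.9, -0.4, 0.1]
opening: 0.289
now 10.8833 [0.4326 0.0306 0.1121] F [-0.9 -0.4  0.1] open 0.289
[0.0, -0.0, -0.0] [0.2, 0.0, -0.0]
```

```bash
python3 -m jog '[[[0,0,0],[0,0,0],1],[[0,0,0],[0,0,0],1],[[0,0,0],[0,0,0],1],[[0,0,0],[0,0,0],1],[[0,0,0],[0,0,0],1],[[0,0,0],[0,0,0],1],[[0,0,0],[0,0,0],1]]'
python3 -c "
from h import *
plan([(bar(a),Rl(10+a/3,1)) for a in (0,4,8,12,16,20,24,28,32,36,40,44,48,52,56,60)])"
```

```text
time_s: 11.47
position: [0.4305, 0.0308, 0.112]
tcp_rot: [[-0.038, 0.984, 0.174], [0.999, 0.038, 0.007], [0.0, 0.174, -0.985]]
force: [-4.4, -3.0, 3.4]
opening: 0.105
now 11.4667 [0.4305 0.0308 0.112 ] F [-4.4 -3.   3.4] open 0.105
[-0.0, 2.0, 0.0] [0.0, -0.0, -0.0]
[-0.0, 5.0, -10.0] [-1.3, -0.0, -0.0]
[-0.0, 10.0, -21.0] [-2.7, -0.0, -0.0]
[-0.0, 15.0, -31.0] [-4.0, -0.0, -0.0]
[-0.0, 21.0, -41.0] [-5.3, -0.0, -0.0]
[-0.0, 27.0, -50.0] [-6.7, -0.0, -0.0]
[-0.0, 35.0, -59.0] [-8.0, -0.0, -0.0]
[-0.0, 42.0, -67.0] [-9.3, -0.0, -0.0]
[-0.0, 51.0, -75.0] [-10.7, -0.0, -0.0]
[-0.0, 60.0, -82.0] [-12.0, -0.0, -0.0]
[-0.0, 69.0, -89.0] [-13.3, -0.0, -0.0]
[-0.0, 79.0, -95.0] [-14.7, -0.0, -0.0]
[-0.0, 89.0, -100.0] [-16.0, -0.0, -0.0]
[-0.0, 99.0, -104.0] [-17.3, -0.0, -0.0]
[-0.0, 110.0, -108.0] [-18.7, -0.0, -0.0]
[-0.0, 121.0, -111.0] [-20.0, -0.0, -0.0]
```

Opening is 9.1 mm, so the bar is held, and it pulled the tool 2 mm to x=0.4305. I'll shift the hinge estimate by that much and raise slowly.

```bash
sed -i 's/HN=np.array(\[.594/HN=np.array([.592/' h.py; python3 -m jog '[[[0,1,-5],[-0.7,0,0],1],[[0,3,-10],[-1.3,0,0],1],[[0,5,-16],[-2,0,0],1],[[0,8,-21],[-2.7,0,0],1],[[0,10,-26],[-3.3,0,0],1],[[0,13,-31],[-4,0,0],1],[[0,16,-36],[-4.7,0,0],1],[[0,19,-41],[-5.3,0,0],1],[[0,22,-45],[-6,0,0],1],[[0,25,-50],[-6.7,0,0],1],[[0,29,-54],[-7.3,0,0],1],[[0,33,-59],[-8,0,0],1]]'
python3 -c "
from h import *
plan([(bar(a),Rl(10+a/3,1)) for a in (22,24,28,32,36,40,44,48,52,56,60)])"
```

```text
time_s: 12.47
position: [0.4502, 0.0316, 0.1753]
tcp_rot: [[-0.04, 0.951, 0.305], [0.999, 0.038, 0.012], [-0.0, 0.306, -0.952]]
force: [-11.0, -10.9, 3.2]
opening: 0.104
now 12.4667 [0.4502 0.0316 0.1753] F [-11.  -10.9   3.2] open 0.104
[-0.0, -2.0, 4.0] [0.5, -0.0, 0.1]
[-0.0, 2.0, -0.0] [-0.2, -0.0, 0.1]
[-0.0, 11.0, -7.0] [-1.5, -0.0, 0.1]
[-0.0, 20.0, -14.0] [-2.9, -0.0, 0.1]
[-0.0, 30.0, -20.0] [-4.2, -0.0, 0.1]
[-0.0, 40.0, -25.0] [-5.5, -0.0, 0.1]
[-0.0, 51.0, -30.0] [-6.9, -0.0, 0.1]
[-0.0, 61.0, -33.0] [-8.2, -0.0, 0.1]
[-0.0, 72.0, -36.0] [-9.5, -0.0, 0.1]
[-0.0, 84.0, -38.0] [-10.9, -0.0, 0.1]
[-0.0, 95.0, -40.0] [-12.2, -0.0, 0.1]
```

Side forces of about 11 N show the hinge is ~1.5 mm nearer than assumed, with ~2 mm of sideways strain. I'll correct both and continue to about 46°.

```bash
sed -i 's/HN=np.array(\[.592/HN=np.array([.5905/' h.py; python3 -m jog '[[[-1,0,-2],[-0.5,0,0],1],[[-2,3,-5],[-1,0,0],1],[[-2,8,-8],[-1.5,0,0],1],[[-2,12,-12],[-2.2,0,0],1],[[-2,17,-15],[-2.9,0,0],1],[[-2,22,-18],[-3.5,0,0],1],[[-2,27,-21],[-4.2,0,0],1],[[-2,32,-24],[-4.9,0,0],1],[[-2,37,-26],[-5.5,0,0],1],[[-2,42,-29],[-6.2,0,0],1],[[-2,48,-31],[-6.9,0,0],1],[[-2,48,-31],[-6.9,0,0],1]]'
python3 -c "
from h import *
s=bot.read_state();d=s['position']-HN
print('ang',np.degrees(np.arctan2(d[2],-d[0]))-7.04,np.hypot(d[0],d[2]),s['moment'])
plan([(bar(a),Rl(10+a/3,1)) for a in (44,48,52,56,60)])"
```

```text
time_s: 13.47
position: [0.489, 0.032, 0.2212]
tcp_rot: [[-0.039, 0.905, 0.423], [0.999, 0.035, 0.017], [0.001, 0.424, -0.906]]
force: [-8.0, 1.8, 7.6]
opening: 0.099
ang 44.82036937989942 0.16429258049025275 [0.10023065 1.21157987 0.08586651]
now 13.4667 [0.489  0.032  0.2212] F [-8.   1.8  7.6] open 0.099
[1.0, -2.0, 2.0] [0.4, -0.1, 0.0]
[1.0, 9.0, -1.0] [-0.9, -0.1, -0.0]
[1.0, 21.0, -2.0] [-2.3, -0.1, -0.0]
[1.0, 32.0, -3.0] [-3.6, -0.1, -0.0]
[1.0, 43.0, -3.0] [-4.9, -0.1, -0.0]
```

```bash
python3 -m jog '[[[0,2,-2],[-0.3,0,0],1],[[0,6,-3],[-0.7,0,0],1],[[0,11,-4],[-1.2,0,0],1],[[0,16,-4],[-1.8,0,0],1],[[0,21,-5],[-2.4,0,0],1],[[0,26,-5],[-3,0,0],1],[[0,31,-5],[-3.6,0,0],1],[[0,36,-5],[-4.2,0,0],1],[[0,40,-5],[-4.7,0,0],1],[[0,42,-5],[-4.9,0,0],1],[[0,42,-5],[-4.9,0,0],1],[[0,42,-5],[-4.9,0,0],1]]'
python3 - <<'E'
from h import *
s,im=save('side','s7');save('top','t7');d=s['position']-HN
print('ang',np.degrees(np.arctan2(d[2],-d[0]))-7.04,np.hypot(d[0],d[2]))
cv2.imwrite('pics/s7b.png',cv2.resize(im[60:300,110:350,::-1],(600,600),interpolation=cv2.INTER_CUBIC))
plan([(bar(a),Rl(30,1)) for a in (60,)])
for q in [HN+C@[0,y,0] for y in(-.145,.145)]+[HN+C@Ro.from_euler('y',60,degrees=True).as_matrix()@np.array([-.128,y,.004]) for y in (-.145,.145)]: print((proj('side',q)-[110,60])*2.5)
E
```

```text
time_s: 14.47
position: [0.5264, 0.0327, 0.2433]
tcp_rot: [[-0.038, 0.865, 0.5], [0.999, 0.033, 0.019], [-0.0, 0.501, -0.866]]
force: [-3.2, 4.2, 3.5]
opening: 0.102
ang 60.00941996285034 0.16428318203268003
now 14.5667 [0.5264 0.0327 0.2433] F [-3.7  4.5  4.1] open 0.104
[2.0, -0.0, 1.0] [0.0, 0.0, -0.0]
[361.39015806 312.22513146]
[218.1302127  234.24075205]
[312.72855941 230.35039188]
[167.93051444 159.66351887]
```

View pics/s7b.png

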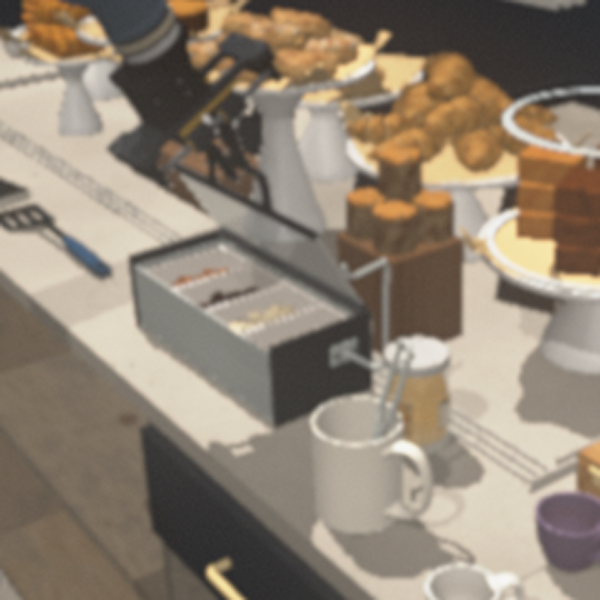

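The lid's front edge runs from (172,165) to (315,235), matching the 60° projection. The bar is in the jaws, the scoop is still in the mug, and the cups and jar haven't moved. I'll check it holds still, then hand in.

```bash
python3 -m jog '[[[0,0,0],[0,0,0],1],[[0,0,0],[0,0,0],1],[[0,0,0],[0,0,0],1],[[0,0,0],[0,0,0],1],[[0,0,0],[0,0,0],1],[[0,0,0],[0,0,0],1]]' && python3 -c "
from rig import bot
print(bot.hand_in())"
```

```text
time_s: 15.07
position: [0.5264, 0.0327, 0.2433]
tcp_rot: [[-0.038, 0.865, 0.5], [0.999, 0.033, 0.019], [-0.0, 0.501, -0.866]]
force: [-4.5, 4.1, 3.3]
opening: 0.096
the job is handed in; nothing more can be done
None
```

The scoop is in the tall mug, bowl down and let go, and the caddy lid is held open at about 60° by its front bar. I handed the job in at 15.1 s.

- **Scoop:** I lifted it about 32 mm, drew it off the hook towards the robot, lowered it to the mug floor and released it. The last picture shows it standing in the mug with its handle leaning on the rim.
- **Lid:** The bar's measured position gives 60.0°, and the lid edge in the side picture matches a 60° lid to within about 2 camera pixels. Over the final half second the arm stayed still, with the jaws closed on the bar (8–9 mm reading on the 10 mm bar) and about 7 N at the wrist.
- **Other items:** The jar and the dark cup look unmoved in the last picture. Only the top of the small cup is in that crop.

One thing disagreed: the hinge came out about 4 mm nearer the robot than my camera estimate. That caused up to about 16 N of side force during the lift, and I corrected the path as I went. I did not measure the distance to the glass case directly, but there was no sign of contact.

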